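Drag the reel-parts tray to its stop and fit the spool

ROBOT

A 7-joint arm with a two-finger parallel gripper is mounted at the origin on the work surface. World frame = base frame: x ahead of the robot, y to its left, z up, the work surface at z = 0. Lengths are in mm, angles in rad, forces in N, time in s.
With the tool pointing down it reaches from about 350 to 900 mm from the base axis. Payload 7.2 kg.
Tool frame: the origin (TCP) lies at the very end of the fingers, on their centre line; the grasp point (between the pads) lies 19 mm behind it; z points along the fingers, y is the direction in which the jaws open and shut (so a half turn about z gives the same grasp; the last joint's range is limited). The gripper opens to 88 mm and grips with 3 to 60 N. Pads are 20 mm wide; open, the fingers measure 115 mm over their backs; the gripper's body (75 mm by 178 mm) begins 61 mm behind the grasp point.
Start: joints at [1.072, 0.411, -0.013, 1.596, 0.006, 1.134, -0.082], TCP at [260.988, -567.904, 222.653] pointing down, gripper open.
Joint ranges: [-2.95, 2.95], [-0.29, 1.99], [-1.47, 1.44], [0.14, 2.54], [-1.03, 4.17], [0.13, 1.85], [-2.86, 2.86]. Speed limits (rad/s): [2.39, 2.39, 3.01, 3.01, 3.14, 3.14, 3.14].

INTERFACE

Orientations are given as a unit quaternion [x, y, z, w].
In Python, from workcell import telemetry, eyes, env gives the robot as it stands.
- The arm moves only by the shell command python3 -m creep 'ROWS' [FORCE]. ROWS is JSON, a list of rows, each an object with "travel": the shift along the tool's x, y, z in m, a list of three; "delta_rot": the turn, a rotation vector about the tool's x, y, z in degrees, a list of three; "jaw": the opening, from 0 (shut) to 1 (fully open). In form: [{"travel": [x, y, z], "delta_rot": [rx, ry, rz], "jaw": jaw}, ...]. A call has 1 to 12 rows; each row shifts and turns the commanded pose from where the row before left it, along the tool's axes as they then stand; what a row does not reach is not made up. A row lasts 1/8 s, in which the tool goes at most 62.5 mm and 10.7 degrees, less where a joint would pass 70% of its speed; a pose out of reach is approached as far as the arm can. A call with a gripper value outside its range is refused whole. The fingers move at their own pace and stop on an object; FORCE is the grip in N (left out, the last holds). Time passes only in rows, so rows that do not move let the fingers close. It gives the time, the measured TCP pose, the force and the opening at its end, in the units of the state.
- telemetry.get_state(): the state, without advancing time (a new reading comes with each control period).
- eyes.snapshot(name): name is "side" or "top" or "wrist"; returns a dict with "pixels" (384x512x3 uint8, blue, green, red), "fx", "fy", "cx", "cy" (pixels), "extrinsics" (4x4, takes a point from camera to world coordinates); the wrist camera has in their place "hand_eye" (4x4, takes a point from camera to tool coordinates, whose origin is the TCP and whose axes are the flange's). Camera axes: x right, y down, z forward; pixel columns grow to the right and rows downward; lengths in mm; the calibration is good to about 2 mm. A picture is of the moment at which its call begins: read the wrist's pose just before it. There is no depth.
- env.close_job(): hands the job in, once; it reports no verdict.
The state is a dict: "time": time; "joint_pos": joint angles; "qvel": joint speeds; "tau": joint torques, N m; "eef_pos": TCP position; "tool_rot": TCP orientation; "ft_force": force on the tool from outside, world axes, zero at the start; "wrist_torque": the same for the moment, N m; "grip_width": finger opening in mm.
Only numpy, scipy, OpenCV 4.12 (cv2) and the standard library are available. Lean on these libraries where they do the work, as an engineer would, in place of code of your own. Each camera call takes 0.05 s, during which the arm holds its last target.

TASK

Reach over the shallow metal parts tray, hook a fingertip behind its far lip and drag it along the bench towards you until its near lip lies square against the sprung stop bar; lean on it gently until the bar gives about 3 mm, never pulling harder than 15 N, then let go so that it stays against the bar. Then set the hollow spool from the bench upright over the tray's spindle, all the way down, and release it. Keep the tray flat on the bench and its standing knob upright, and leave the other things on the bench where they are.

Things in the scene. Friction and masses are not known exactly. Their poses are not given: they have to be found in the camera images.
- tray: Shallow bare-metal tray, 150 (x) by 200 (y) mm, 32 high, floor and walls 3 mm, with a flat outward lip 8 mm wide, 4 thick, round the top (166 x 216 over the lips). Origin: centre of underside, z up; -x is the near lip that meets the stop bar, +x the far lip. Loose, 0.35 to 0.65 kg with contents, drags with 3 to 6 N; over 18 N from the fingers would bend it.
- far_lip (a point): Middle of the outer top edge of the tray's far lip, 32 mm above the bench, axes as the tray's. Bench beyond it is free for 50 mm. The stop bar that the near lip meets is on damped springs: 2.5 N per mm from first touch, 6 mm travel, then solid. Pushed in 3 mm (7 N above the drag force) for 0.5 s: seated; under 2 mm: not. Let go, it pushes the tray back 3 mm at most and stays touching.
- spindle (a point): Top of the upright steel spindle on the tray's floor: 12 mm diameter, 35 mm tall from the floor's upper face (tip 38 mm above the tray's underside), 10 mm towards the far lip from the tray's centre; axes as the tray's.
- spool_mid (a point): Centre, half-way up, of a bare-metal hollow spool with a brass band near the top, standing on the bench left or right of the tray: 40 mm diameter, 45 mm tall, through bore 18 mm diameter, z along the bore, 90 g. Fully down on the spindle this point is 25.5 mm above the tray's underside.
- fence: Aluminium fence fixed to the bench between robot and tray, 50 x 200 mm, 38 high. Origin: a point on the bench 115 mm in front (tray side) of the middle of its tray-side edge; +x points from fence to tray (drag towards -x), y runs along the stop bar it carries. The bar (170 mm long, 38 high) has its front face somewhere at x = -95 to -35 mm: its setting is not measured and must be felt or seen.
- drag_knob: Small black knob, 32 mm diameter, 34 mm tall, standing in the tray's near left (-x, +y) corner; origin under its centre, z up. Must stay upright and in the tray.
- gear: Small brass gear, 37 mm diameter, 13 mm tall, lying in the tray's near right (-x, -y) corner; origin under its centre. Must stay in the tray.
- oil_jar: Bystander: amber jar with white cap, 40 mm diameter, 60 mm tall, on the other side of the tray from the spool; origin under its centre.
- driver: Bystander: screwdriver 170 mm long lying on the bench; origin under its middle.
- pot: Bystander: empty grey pot, 70 mm diameter, 90 mm tall; origin under its centre.
- brush: Bystander: brush 160 mm long lying on the bench; origin under its middle.
- reel_cup: Bystander: black reel part with a brass stub, 44 mm diameter, 42 mm tall; origin under its centre.
There are look-alikes about, which are no part of the job. What is shaped like the fence but blue, purple or yellow is not meant.

How it is judged:
By the outcome, as a careful person would: the job done as asked, in the order asked, and still so for the second after the job is handed in, with the robot touching nothing.
It also fails if it takes over 72 s, if anything falls off the work surface, if the arm or the gripper's body presses on something with over 40 N, if the wrist force passes 120 N, or if a joint passes its speed limit or range.

## Working session

There is one attempt and no reset: what is moved stays moved. The work goes in short steps, Python scripts to look and compute and a shell command to move; the robot and the scene stay as the last step left them, time stands still between calls to the robot, and variables do not carry over. Pictures are saved under pics/ and viewed, and the job is handed in when it is done.

```bash
ls -la; mkdir -p pics; cat > h.py <<'E'
import numpy as np, cv2, json
from scipy.spatial.transform import Rotation as R
from workcell import telemetry, eyes, env
def snap(n, fn):
    s=telemetry.get_state(); d=eyes.snapshot(n)
    im=np.array(d['pixels']); cv2.imwrite('pics/'+fn+'.png', im)
    if 'extrinsics' in d: T=np.array(d['extrinsics'])
    else:
        A=np.eye(4); A[:3,:3]=R.from_quat(s['tool_rot']).as_matrix(); A[:3,3]=s['eef_pos']
        T=A@np.array(d['hand_eye'])
    c=dict(K=[d['fx'],d['fy'],d['cx'],d['cy']],T=T.tolist())
    json.dump(c,open('pics/'+fn+'.json','w'))
    return im,c
def load(fn): return cv2.imread('pics/'+fn+'.png'), json.load(open('pics/'+fn+'.json'))
def plane(c,uv,z):
    uv=np.atleast_2d(np.array(uv,float)); fx,fy,cx,cy=c['K']; T=np.array(c['T'])
    d=np.c_[(uv[:,0]-cx)/fx,(uv[:,1]-cy)/fy,np.ones(len(uv))]@T[:3,:3].T; o=T[:3,3]
    t=(z-o[2])/d[:,2]; return o+t[:,None]*d
def proj(c,P):
    P=np.atleast_2d(np.array(P,float)); T=np.array(c['T']); fx,fy,cx,cy=c['K']
    q=(P-T[:3,3])@T[:3,:3]; return np.c_[fx*q[:,0]/q[:,2]+cx,fy*q[:,1]/q[:,2]+cy]
E
python3 - <<'E'
from h import *
print(telemetry.get_state())
for n in('top','side','wrist'):
    im,c=snap(n,n+'0'); print(n,c['K'],np.round(c['T'],2).tolist())
E
```

```text
total 12
drwxr-xr-x  3 agent agent 4096 Dec  7 05:51 .
drwxr-xr-x 23 root  root  4096 Dec  7 05:51 ..
drwxr-xr-x  2 agent agent 4096 Dec  7 05:51 pics
{'time': 0.0, 'joint_pos': array([ 1.07179522,  0.4119219 , -0.01268624,  1.59704044,  0.00559922,
        1.134269  , -0.08219823]), 'qvel': array([ 3.49353996e-04,  1.65898794e-03,  2.59460439e-03,  4.84767178e-04,
       -2.16889036e-03, -9.65810924e-05, -1.01730110e-03]), 'tau': array([-5.91315220e-04, -5.87955058e+01,  6.41707443e-01, -2.91082370e+01,
       -5.37991547e-02,  1.84590271e-02,  1.34292604e-04]), 'eef_pos': array([ 260.73986922, -567.46633966,  221.79697418]), 'tool_rot': array([ 9.76890285e-01,  2.13739862e-01, -2.30857024e-04, -7.67607381e-04]), 'ft_force': array([-0.28900853, -0.67370008,  0.36412555]), 'wrist_torque': array([-0.13641385, -0.04057534,  0.03350591]), 'grip_width': 88.00145143888214}
top [363.21631938997746, 363.21631938997746, 253.00579959835497, 188.65021399173224] [[-0.02, -1.0, 0.09, 433.25], [-1.0, 0.02, -0.02, -66.08], [0.02, -0.09, -1.0, 1156.81], [0.0, 0.0, 0.0, 1.0]]
side [473.0531432316465, 473.0531432316465, 255.09347138634774, 184.90511345044504] [[-0.81, -0.45, 0.38, -33.02], [-0.59, 0.63, -0.51, 651.21], [-0.01, -0.64, -0.77, 1191.88], [0.0, 0.0, 0.0, 1.0]]
wrist [273.38517381021785, 273.38517381021785, 253.83835398877414, 189.69226114807472] [[0.42, -0.88, -0.23, 323.24], [-0.91, -0.4, -0.11, -537.52], [-0.0, 0.26, -0.97, 384.08], [0.0, 0.0, 0.0, 1.0]]
```

View pics/top0.png

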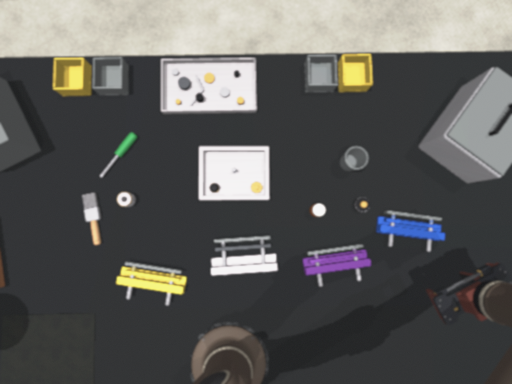

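View pics/side0.png

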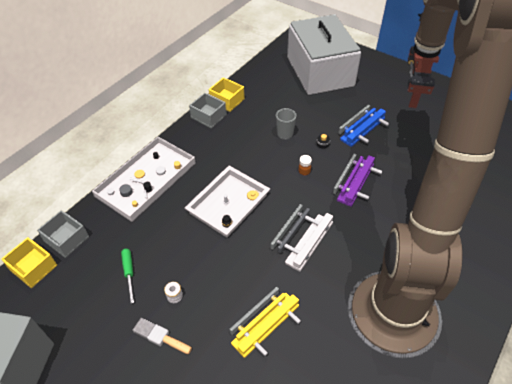

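View pics/wrist0.png

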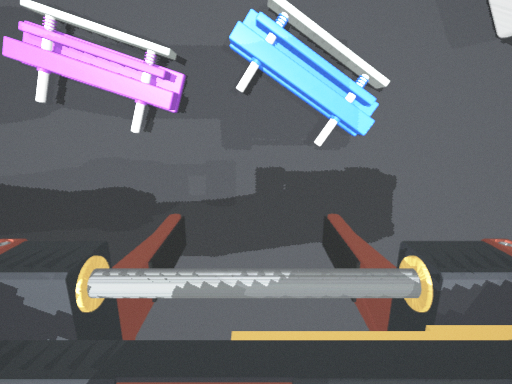

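```bash
python3 - <<'E'
from h import *
im,c=load('top0')
cv2.imwrite('pics/z1.png',cv2.resize(im[130:290,180:300],None,fx=5,fy=5,interpolation=cv2.INTER_CUBIC)[:, :600][:800])
z=cv2.resize(im[135:285,190:290],None,fx=4,fy=4,interpolation=cv2.INTER_CUBIC)
s,_=load('side0')
z2=cv2.resize(s[160:280,180:340],None,fx=5,fy=5,interpolation=cv2.INTER_CUBIC)
cv2.imwrite('pics/z1.png',z);cv2.imwrite('pics/z2.png',z2)
for n,uv,z in[('tray',(234,173),28),('fence',(244,263),38),('spool',(126,199),45),('jar',(318,210),60)]: print(n,plane(c,uv,z)[0].round(1))
E
```

```text
tray [583.2 -28.   28. ]
fence [305.9 -54.1  38. ]
spool [507.3 301.7  45. ]
jar [ 461.3 -281.1   60. ]
```

View pics/z1.png

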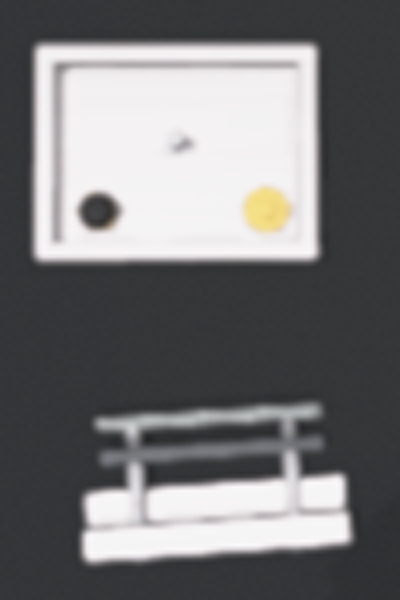

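View pics/z2.png

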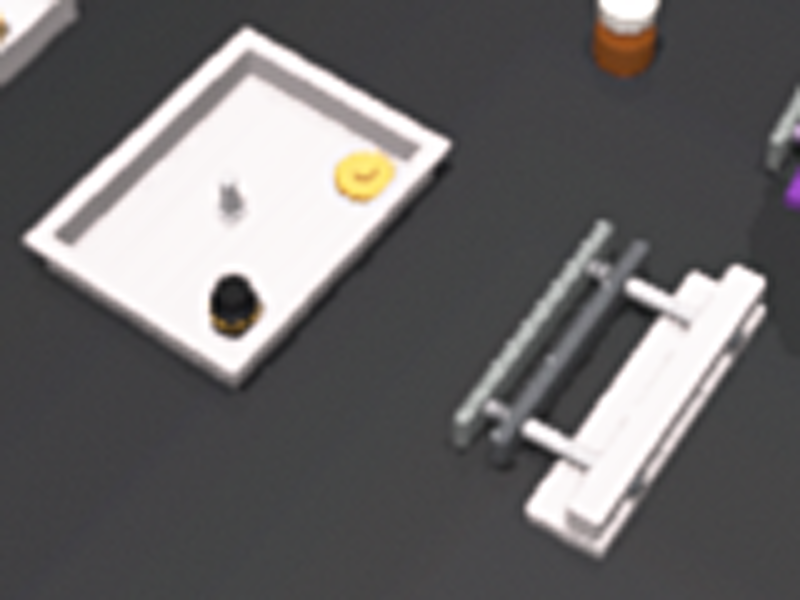

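```bash
python3 - <<'E'
from h import *
im,c=load('top0'); s,cs=load('side0')
g=cv2.cvtColor(im,cv2.COLOR_BGR2GRAY)
m=(g>150).astype(np.uint8)
n,l,st,ce=cv2.connectedComponentsWithStats(m)
def rect(lab,z):
    cn,_=cv2.findContours((l==lab).astype(np.uint8),cv2.RETR_EXTERNAL,cv2.CHAIN_APPROX_NONE)
    p=plane(c,cn[0][:,0,:],z)[:,:2]
    h=max(cn,key=len)
    r=cv2.minAreaRect(p.astype(np.float32)); return r, cv2.boxPoints(r).round(1).tolist()
for i in range(1,n):
    if st[i,4]>60 and st[i,1]>60: print(i,st[i],ce[i].round(1))
for uv,z in(((234,173),32),): print('tray',rect(l[195,234] ,32))
for uv in ((225,270),(265,270),(225,264)): print(uv,l[uv[1],uv[0]])
print('fence',rect(l[264,260],38))
# bar: from zoom coordinates
f=lambda u,v:((u+.5)/4+190-.5,(v+.5)/4+135-.5)
for nm,pts in dict(front=[(96,418),(322,404)],frontback=[(98,431),(322,417)],second=[(100,458),(323,443)]).items():
    p=plane(c,[f(*q) for q in pts],38); d=p[1]-p[0]; print(nm,p.round(1).tolist(),np.linalg.norm(d),np.degrees(np.arctan2(d[1],d[0])))
E
```

```text
4 [311  65  19  20 328] [320.   75.1]
5 [106  66  15  22 295] [113.5  77.1]
6 [444  68  57 109 386] [470.3 129.2]
7 [ 450   69   62  104 3467] [487.9 122.7]
8 [  0 125   7  18  72] [  2.  134.9]
9 [100 135  33  42 124] [117.5 153.6]
10 [ 199  146   71   54 3704] [233.9 172.3]
12 [117 192  15  14 152] [123.9 198.7]
13 [ 83 194  16  51 449] [ 91.5 215.3]
14 [312 203  14  14 144] [318.5 209.5]
23 [215 237  54   8 128] [241.2 239.1]
25 [309 246  46  12 100] [330.3 250.1]
27 [ 211  248   67   28 1200] [243.4 263.7]
29 [ 116  263   70   42 1369] [151.1 280.1]
tray (((584.6347045898438, -27.67778778076172), (218.42001342773438, 166.86767578125), 88.98088073730469), [[499.29998779296875, -135.39999389648438], [666.0999755859375, -138.39999389648438], [670.0, 80.0], [503.20001220703125, 83.0]])
(225, 270) 27
(265, 270) 27
(225, 264) 27
fence (((312.83526611328125, -52.547813415527344), (72.75791931152344, 200.87673950195312), 2.679710865020752), [[271.79998779296875, 46.099998474121094], [281.20001220703125, -154.60000610351562], [353.8999938964844, -151.1999969482422], [344.5, 49.5]])
front [[379.8, 37.1, 38.0], [386.6, -135.6, 38.0]] 172.8306639194528 -87.73465503522553
frontback [[370.0, 35.7, 38.0], [376.8, -135.3, 38.0]] 171.17515189658346 -87.7142543134945
second [[349.6, 34.4, 38.0], [357.1, -135.6, 38.0]] 170.190833906002 -87.46718119439639
```

```bash
python3 -m creep '[{"travel":[0,0,0],"delta_rot":[0,0,8.2],"jaw":1},{"travel":[0,0,0],"delta_rot":[0,0,8.2],"jaw":1},{"travel":[0,0,0],"delta_rot":[0,0,8.3],"jaw":1},{"travel":[0.04,-0.045,0],"delta_rot":[0,0,0],"jaw":1},{"travel":[0.04,-0.045,0],"delta_rot":[0,0,0],"jaw":1},{"travel":[0.04,-0.045,0],"delta_rot":[0,0,0],"jaw":1},{"travel":[0.04,-0.045,0],"delta_rot":[0,0,0],"jaw":1},{"travel":[0.04,-0.045,0],"delta_rot":[0,0,0],"jaw":1},{"travel":[0.04,-0.045,0],"delta_rot":[0,0,0],"jaw":1},{"travel":[0.04,-0.045,0],"delta_rot":[0,0,0],"jaw":1},{"travel":[0.04,-0.045,0],"delta_rot":[0,0,0],"jaw":1},{"travel":[0.04,-0.045,0],"delta_rot":[0,0,0],"jaw":1}]'
```

```text
time: 1.65
eef_pos: [622.0, -161.6, 222.5]
tool_rot: [1.0, -0.0, -0.0, 0.0]
ft_force: [0.3, -0.3, 0.3]
grip_width: 87.6
```

```bash
python3 -m creep '[{"travel":[0.03,-0.045,0],"delta_rot":[0,0,0],"jaw":1},{"travel":[0.03,-0.045,0],"delta_rot":[0,0,0],"jaw":1},{"travel":[0.018,-0.044,0],"delta_rot":[0,0,0],"jaw":1},{"travel":[0,0,0],"delta_rot":[0,0,0],"jaw":1},{"travel":[0,0,0],"delta_rot":[0,0,0],"jaw":1}]'; python3 - <<'E'
from h import *
snap('wrist','w1'); print(telemetry.get_state()['eef_pos'])
E
```

```text
time: 2.28
eef_pos: [698.8, -29.8, 222.1]
tool_rot: [1.0, -0.0, -0.001, 0.0]
ft_force: [-0.5, -1.3, 0.9]
grip_width: 87.5
[698.7192457 -30.7876229 222.361896 ]
```

View pics/w1.png

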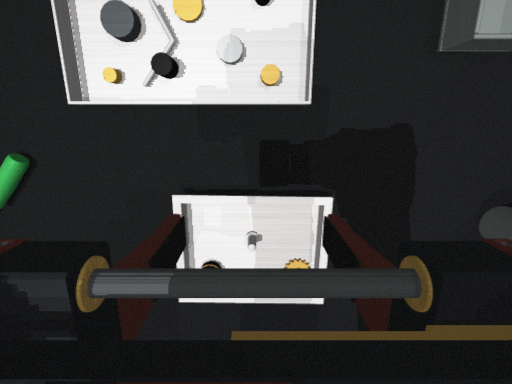

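```bash
python3 - <<'E'
from h import *
im,c=load('w1'); g=cv2.cvtColor(im,cv2.COLOR_BGR2GRAY).astype(float)
pts=[]
for u in range(185,325,5):
    col=g[175:215,u]; k=np.argmax(np.diff(col)); 
    # subpixel half crossing
    h=(col[:8].mean()+col[k+2])/2; i=np.where(col>h)[0][0]; pts.append((u,175+i-1+(h-col[i-1])/(col[i]-col[i-1])))
p=plane(c,pts,32); a=np.polyfit(p[:,1],p[:,0],1); print('far lip x at y=-30',np.polyval(a,-30),'slope deg',np.degrees(np.arctan(a[0])), np.std(p[:,0]-np.polyval(a,p[:,1])))
print(plane(c,[(173,197),(332,197)],32))
print(plane(c,[(178,302),(324,303)],32), 'bigtray near',plane(c,[(70,103),(310,103)],10)[:,:2])
E
```

```text
far lip x at y=-30 665.9903270690149 slope deg 0.9276972652678586 0.12165661629725942
[[ 664.12628162   79.3298847    32.        ]
 [ 663.86639054 -134.12286436   32.        ]]
[[ 500.5380845    84.36944486   32.        ]
 [ 498.33756554 -134.16789366   32.        ]] bigtray near [[ 785.60520762  210.59547357]
 [ 785.42854436 -102.64284297]]
```

```bash
python3 -m creep '[{"travel":[0,-0.002,0.045],"delta_rot":[0,0,0.9],"jaw":1},{"travel":[0,0,0.045],"delta_rot":[0,0,0],"jaw":1},{"travel":[0,0,0.045],"delta_rot":[0,0,0],"jaw":1},{"travel":[0,0,0.04],"delta_rot":[0,0,0],"jaw":1},{"travel":[0,0,0.02],"delta_rot":[0,0,0],"jaw":1},{"travel":[0,0,0.013],"delta_rot":[0,0,0],"jaw":1},{"travel":[0,0,0],"delta_rot":[0,0,0],"jaw":1},{"travel":[0,0,0],"delta_rot":[0,0,0],"jaw":1}]'; python3 - <<'E'
from h import *
snap('wrist','w2'); s=telemetry.get_state();print(s['eef_pos'],s['tool_rot'],s['ft_force'])
E
```

```text
time: 3.32
eef_pos: [700.2, -27.1, 16.2]
tool_rot: [1.0, -0.008, 0.001, 0.0]
ft_force: [0.2, -0.2, 0.2]
grip_width: 87.8
[700.22492446 -27.01343835  16.28296663] [ 9.99967148e-01 -8.00993016e-03  1.24216045e-03 -4.02109384e-06] [0.07715657 0.25529305 0.28899825]
```

View pics/w2.png

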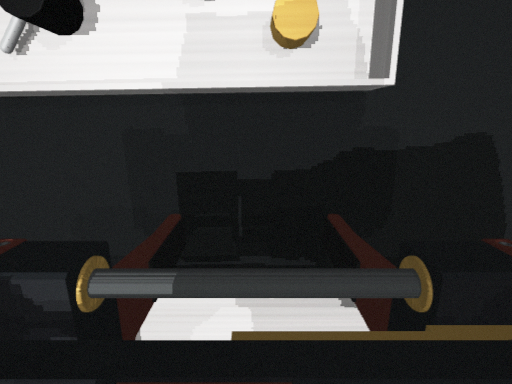

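```bash
python3 -m creep '[{"travel":[-0.005,0,0],"delta_rot":[0,0,0],"jaw":1},{"travel":[-0.005,0,0],"delta_rot":[0,0,0],"jaw":1},{"travel":[-0.004,0,0],"delta_rot":[0,0,0],"jaw":1},{"travel":[-0.003,0,0],"delta_rot":[0,0,0],"jaw":1},{"travel":[-0.003,0,0],"delta_rot":[0,0,0],"jaw":1}]'
```

```text
time: 4.0
eef_pos: [679.0, -26.7, 14.7]
tool_rot: [1.0, -0.008, 0.0, 0.0]
ft_force: [0.7, -0.3, 1.0]
grip_width: 87.8
```

```bash
python3 -m creep '[{"travel":[-0.002,0,0],"delta_rot":[0,0,0],"jaw":1},{"travel":[-0.002,0,0],"delta_rot":[0,0,0],"jaw":1}]';python3 -m creep '[{"travel":[-0.002,0,0],"delta_rot":[0,0,0],"jaw":1},{"travel":[-0.002,0,0],"delta_rot":[0,0,0],"jaw":1}]'
```

```text
time: 4.25
eef_pos: [675.6, -26.6, 14.7]
tool_rot: [1.0, -0.008, 0.001, -0.0]
ft_force: [2.2, 0.5, -1.5]
grip_width: 87.5
time: 4.5
eef_pos: [671.2, -26.6, 14.6]
tool_rot: [1.0, -0.008, 0.0, 0.0]
ft_force: [2.5, -0.0, -2.4]
grip_width: 87.9
```

```bash
python3 -m creep '[{"travel":[-0.002,0,0],"delta_rot":[0,0,0],"jaw":1},{"travel":[-0.002,0,0],"delta_rot":[0,0,0],"jaw":1}]'
```

```text
time: 4.75
eef_pos: [667.1, -26.5, 14.7]
tool_rot: [1.0, -0.008, 0.0, 0.0]
ft_force: [1.5, 0.9, -0.8]
grip_width: 87.9
```

```bash
python3 -m creep '[{"travel":[-0.004,0,0],"delta_rot":[0,0,-0.3],"jaw":1},{"travel":[-0.005,0,0],"delta_rot":[0,0,-0.3],"jaw":1},{"travel":[-0.005,0,0],"delta_rot":[0,0,-0.3],"jaw":1},{"travel":[-0.005,0,0],"delta_rot":[0,0,-0.3],"jaw":1},{"travel":[-0.005,0,0],"delta_rot":[0,0,-0.3],"jaw":1},{"travel":[-0.005,0,0],"delta_rot":[0,0,-0.3],"jaw":1},{"travel":[-0.005,0,0],"delta_rot":[0,0,-0.3],"jaw":1},{"travel":[-0.005,0,0],"delta_rot":[0,0,-0.3],"jaw":1},{"travel":[-0.005,0,0],"delta_rot":[0,0,-0.3],"jaw":1},{"travel":[-0.005,0,0],"delta_rot":[0,0,-0.3],"jaw":1},{"travel":[-0.005,0,0],"delta_rot":[0,0,-0.3],"jaw":1},{"travel":[-0.004,0,0],"delta_rot":[0,0,0],"jaw":1}]'
python3 - <<'E'
from h import *
snap('top','t3');snap('side','s3'); s=telemetry.get_state();print(s['eef_pos'],s['tool_rot'],s['ft_force'])
E
```

```text
time: 6.25
eef_pos: [608.9, -27.4, 14.7]
tool_rot: [1.0, 0.021, 0.0, 0.0]
ft_force: [2.8, 0.1, -0.9]
grip_width: 87.5
[608.52275669 -27.3994297   14.70544173] [ 9.99784544e-01  2.07540812e-02 -3.53918215e-04  8.79610773e-05] [ 0.0634814   0.06571302 -0.00187671]
```

View pics/t3.png

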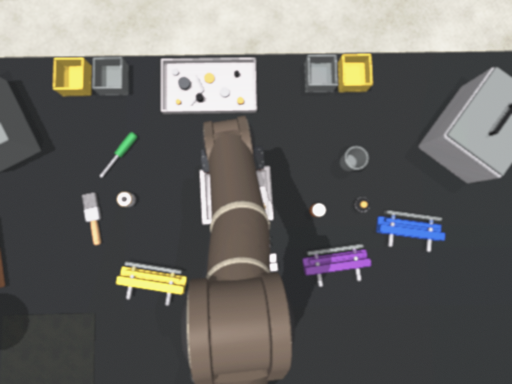

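View pics/s3.png

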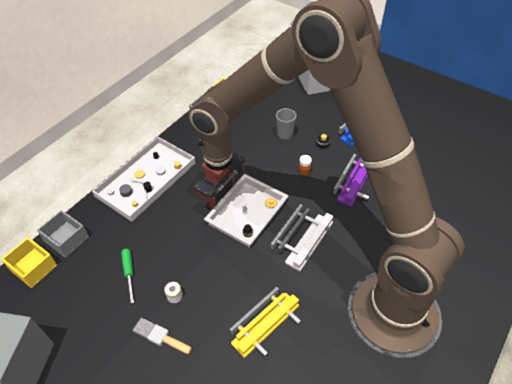

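```bash
python3 - <<'E'
from h import *
s,c=load('s3')
cv2.imwrite('pics/z3.png',cv2.resize(s[170:275,195:340],None,fx=5,fy=5,interpolation=cv2.INTER_CUBIC))
E
```

```text
(no output)
```

View pics/z3.png

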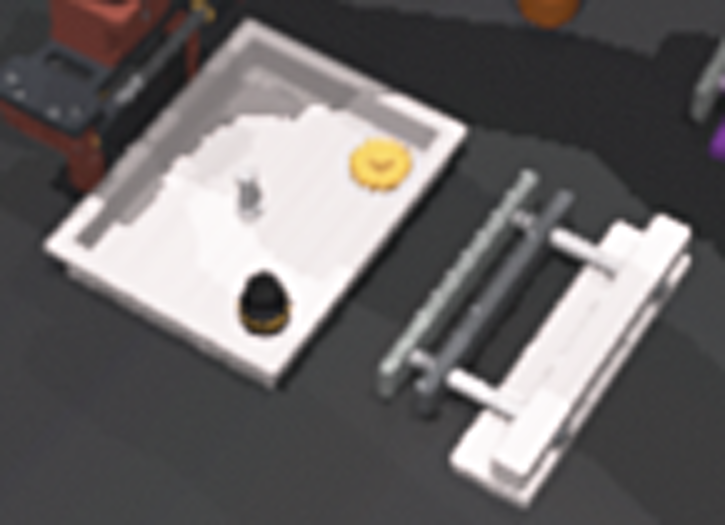

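```bash
python3 - <<'E'
from h import *
s,c=load('s3')
f=lambda u,v:((u+.5)/5+195-.5,(v+.5)/5+170-.5)
for nm,z,a,b in(('near',32,(467,128),(275,378)),('bar front',38,(525,170),(378,377)),('far',32,(250,18),(46,248)),('bar2',38,(561,193),(418,393))):
    p=plane(c,[f(*a),f(*b)],z);d=p[1]-p[0];print(nm,p.round(1).tolist(),np.linalg.norm(d).round(1),np.degrees(np.arctan2(d[1],d[0])).round(2))
E
```

```text
near [[436.8, -144.2, 32.0], [425.5, 73.4, 32.0]] 217.9 92.99
bar front [[387.3, -133.2, 38.0], [375.4, 41.5, 38.0]] 175.1 93.89
far [[602.2, -138.7, 32.0], [592.4, 79.5, 32.0]] 218.5 92.59
bar2 [[360.0, -131.0, 38.0], [350.7, 37.1, 38.0]] 168.4 93.16
```

```bash
python3 - <<'E'
from h import *
def edge(g,c,a,b,z,n=40,half=5,rising=True):
    # subpixel max gradient along normals of a->b ; side: positive normal
    a=np.array(a,float);b=np.array(b,float);t=(b-a)/np.linalg.norm(b-a);nn=np.array([t[1],-t[0]])
    o=np.arange(-half,half+.01,.25);P=[]
    for k in np.linspace(.06,.94,n):
        q=a+k*(b-a)+o[:,None]*nn
        v=cv2.remap(g,q[:,0].astype(np.float32).reshape(1,-1),q[:,1].astype(np.float32).reshape(1,-1),cv2.INTER_CUBIC)[0]
        v=np.convolve(v,np.ones(3)/3,'same');d=np.diff(v)[3:-3]*(1 if rising else -1); w=np.clip(d,0,None); k0=np.argmax(w)
        sl=slice(max(0,k0-4),k0+5); P.append(a+k*(b-a)+((w[sl]*(o[4:-3][:len(w)][sl])).sum()/w[sl].sum()-.125)*nn)
    p=plane(c,P,z)[:,:2]; m=np.median(p,0); 
    vx,vy,x0,y0=cv2.fitLine(p.astype(np.float32),cv2.DIST_HUBER,0,.01,.01).ravel()
    if vy<0:vx,vy=-vx,-vy
    r=(p-[x0,y0])@[vy,-vx]
    return 'ang %.2f x@-40 %.1f rms %.2f'%(np.degrees(np.arctan2(vy,vx)),x0+(-40-y0)*vx/vy,np.std(r))
T,c=load('top0');g=cv2.cvtColor(T,cv2.COLOR_BGR2GRAY).astype(np.float32)
f=lambda u,v:((u+.5)/4+190-.5,(v+.5)/4+135-.5)
for r in(True,False):
  print(r,'front',edge(g,c,f(96,418),f(322,404),38,half=3,rising=r),'| fence back',edge(g,c,f(84,562),f(350,545),38,half=3,rising=r),'| fence front',edge(g,c,f(84,492),f(346,476),20,half=3,rising=r),'| bar2',edge(g,c,f(100,452),f(322,437),38,half=2,rising=r))
S,c=load('s3');g=cv2.cvtColor(S,cv2.COLOR_BGR2GRAY).astype(np.float32)
f=lambda u,v:((u+.5)/5+195-.5,(v+.5)/5+170-.5)
for r in(True,False):
  print(r,'front',edge(g,c,f(525,170),f(378,377),38,half=2,rising=r),'| near',edge(g,c,f(467,128),f(275,380),32,half=3,rising=r),'| fence', edge(g,c,f(663,213),f(498,470),38,half=2,rising=r))
E
```

```text
True front ang 0.00 x@-40 nan rms nan | fence back ang 92.60 x@-40 275.8 rms 0.40 | fence front ang 0.00 x@-40 nan rms nan | bar2 ang 0.00 x@-40 nan rms nan
False front ang 92.74 x@-40 383.2 rms 0.73 | fence back ang 0.00 x@-40 nan rms nan | fence front ang 92.41 x@-40 326.8 rms 0.99 | bar2 ang 92.58 x@-40 358.2 rms 1.07
True front ang 93.23 x@-40 382.3 rms 0.37 | near ang 98.17 x@-40 431.4 rms 5.20 | fence ang 0.00 x@-40 nan rms nan
False front ang 0.00 x@-40 nan rms nan | near ang 92.36 x@-40 430.8 rms 0.34 | fence ang 0.00 x@-40 nan rms nan<stdin>:10: RuntimeWarning: invalid value encountered in scalar divide
<stdin>:15: RuntimeWarning: invalid value encountered in scalar divide
```

```bash
python3 -m creep '[{"travel":[-0.004,0,0],"delta_rot":[0,0,-0.1],"jaw":1},{"travel":[-0.004,0,0],"delta_rot":[0,0,-0.1],"jaw":1},{"travel":[-0.004,0,0],"delta_rot":[0,0,-0.1],"jaw":1},{"travel":[-0.004,0,0],"delta_rot":[0,0,-0.1],"jaw":1},{"travel":[-0.004,0,0],"delta_rot":[0,0,0],"jaw":1},{"travel":[-0.004,0,0],"delta_rot":[0,0,0],"jaw":1},{"travel":[-0.004,0,0],"delta_rot":[0,0,0],"jaw":1},{"travel":[-0.004,0,0],"delta_rot":[0,0,0],"jaw":1},{"travel":[-0.002,0,0],"delta_rot":[0,0,0],"jaw":1},{"travel":[-0.002,0,0],"delta_rot":[0,0,0],"jaw":1},{"travel":[-0.001,0,0],"delta_rot":[0,0,0],"jaw":1},{"travel":[-0.001,0,0],"delta_rot":[0,0,0],"jaw":1}]'
python3 - <<'E'
from h import *
im,c=snap('side','s4');cv2.imwrite('pics/z4.png',cv2.resize(im[170:275,195:340],None,fx=5,fy=5,interpolation=cv2.INTER_CUBIC))
E
```

```text
time: 7.85
eef_pos: [571.3, -29.1, 14.7]
tool_rot: [1.0, 0.024, 0.0, 0.0]
ft_force: [3.3, -0.5, 0.7]
grip_width: 87.7
```

View pics/z4.png

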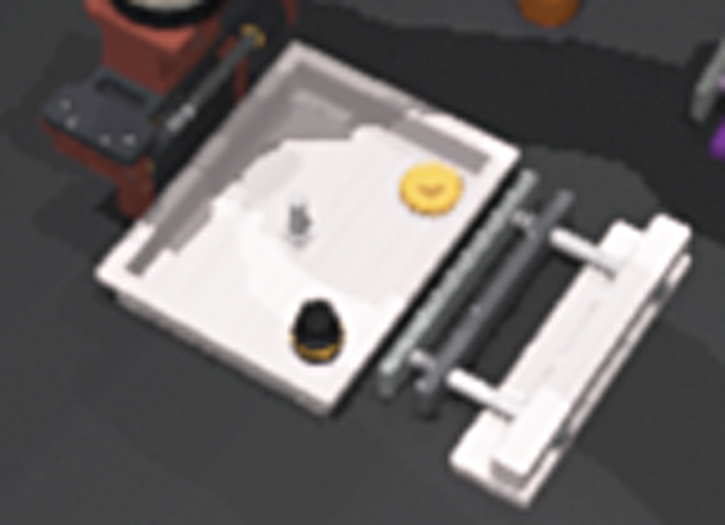

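```bash
for i in 1 2; do python3 -m creep '[{"travel":[-0.0015,0,0],"delta_rot":[0,0,0],"jaw":1},{"travel":[-0.0015,0,0],"delta_rot":[0,0,0],"jaw":1}]' | sed -n '2p;4p'; done;for i in 1 2 3; do python3 -m creep '[{"travel":[-0.001,0,0],"delta_rot":[0,0,0],"jaw":1}]' | sed -n '2p;4p'; done
```

```text
eef_pos: [568.3, -29.1, 14.7]
ft_force: [3.7, -0.1, 1.4]
eef_pos: [565.2, -29.3, 14.7]
ft_force: [4.0, 0.0, 0.5]
eef_pos: [564.2, -29.4, 14.7]
ft_force: [3.6, 0.4, 1.3]
eef_pos: [563.2, -29.5, 14.7]
ft_force: [3.1, -0.2, 1.0]
eef_pos: [562.2, -29.5, 14.7]
ft_force: [3.8, -0.0, 0.7]
```

```bash
for i in 1 2 3; do python3 -m creep '[{"travel":[-0.001,0,0],"delta_rot":[0,0,0],"jaw":1}]' | sed -n '2p;4p'; done
```

```text
eef_pos: [561.3, -29.5, 14.7]
ft_force: [3.3, 0.1, 1.2]
eef_pos: [560.2, -29.6, 14.7]
ft_force: [3.5, -0.2, 1.5]
eef_pos: [559.2, -29.6, 14.7]
ft_force: [2.5, 0.2, 1.5]
```

```bash
python3 - <<'E'
from h import *
im,c=snap('side','s5');cv2.imwrite('pics/z5.png',cv2.resize(im[180:265,235:335],None,fx=7,fy=7,interpolation=cv2.INTER_CUBIC))
print(telemetry.get_state()['ft_force'])
E
```

```text
[ 2.79877325 -0.22279974  2.46483964]
```

View pics/z5.png

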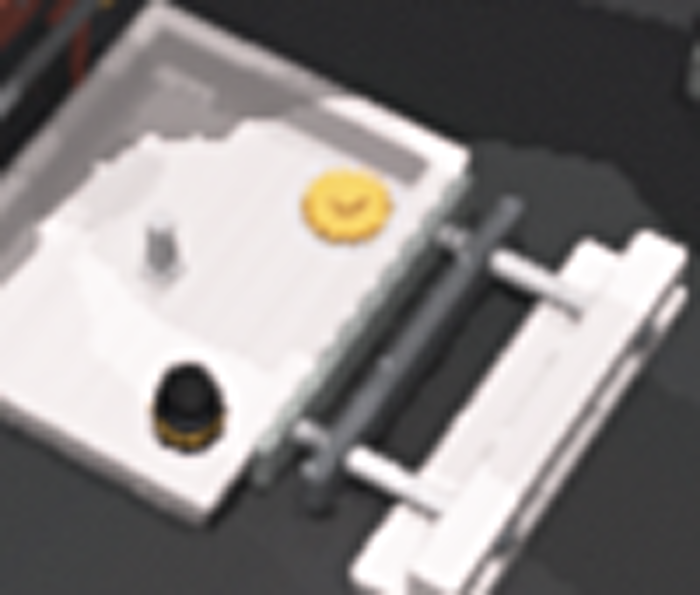

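```bash
for i in 1 2 3; do python3 -m creep '[{"travel":[-0.0007,0,0],"delta_rot":[0,0,0],"jaw":1}]' | sed -n '2p;4p'; done
```

```text
eef_pos: [558.6, -29.7, 14.7]
ft_force: [3.7, 0.3, 1.6]
eef_pos: [557.9, -29.7, 14.7]
ft_force: [5.1, 0.7, 1.3]
eef_pos: [557.4, -29.8, 14.7]
ft_force: [5.9, 0.1, -0.0]
```

```bash
for i in 1 2; do python3 -m creep '[{"travel":[-0.0007,0,0],"delta_rot":[0,0,0],"jaw":1}]' | sed -n '2p;4p'; done
```

```text
eef_pos: [556.9, -29.8, 14.7]
ft_force: [5.6, -1.1, -0.7]
eef_pos: [556.4, -29.9, 14.7]
ft_force: [6.0, 0.1, -0.6]
```

```bash
for i in 1 2; do python3 -m creep '[{"travel":[-0.0006,0,0],"delta_rot":[0,0,0],"jaw":1}]' | sed -n '2p;4p'; done;python3 - <<'E'
from h import *
im,c=snap('side','s6');cv2.imwrite('pics/z6.png',cv2.resize(im[180:265,235:335],None,fx=7,fy=7,interpolation=cv2.INTER_CUBIC))
s=telemetry.get_state();print(s['ft_force'],s['wrist_torque'])
E
```

```text
eef_pos: [556.0, -30.0, 14.7]
ft_force: [6.7, -0.3, -1.1]
eef_pos: [555.6, -30.0, 14.8]
ft_force: [7.5, 0.0, -1.2]
[ 6.23657262 -0.6428506  -1.11023207] [-0.0535069  -1.53093564 -0.19173772]
```

View pics/z6.png

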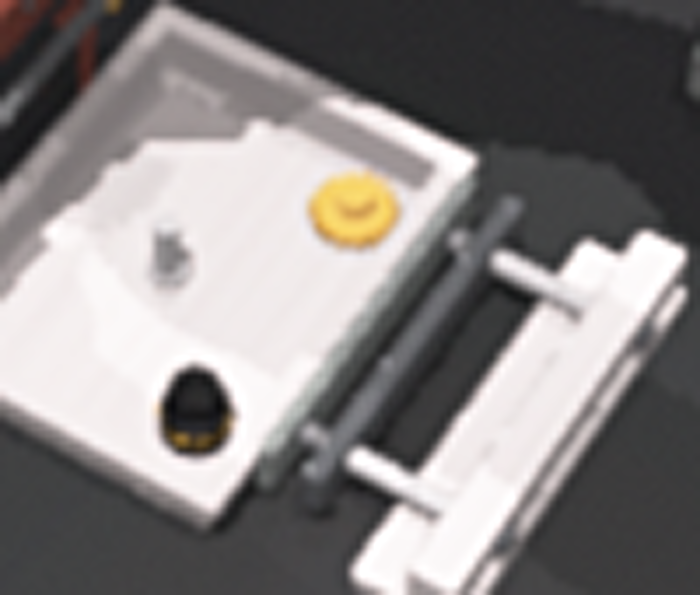

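```bash
for i in 1 2 3; do python3 -m creep '[{"travel":[-0.0006,0,0],"delta_rot":[0,0,0],"jaw":1}]' | sed -n '2p;4p'; done; python3 - <<'E'
from h import *
for i in range(2): s=telemetry.get_state();print(s['ft_force'],s['wrist_torque'])
E
```

```text
eef_pos: [555.2, -30.0, 14.8]
ft_force: [7.6, -0.3, -1.9]
eef_pos: [554.8, -30.0, 14.9]
ft_force: [8.0, -0.3, -1.8]
eef_pos: [554.5, -30.0, 15.0]
ft_force: [8.6, -0.0, -1.0]
[ 8.56444565 -0.04335461 -1.01958676] [-0.05539476 -1.94685822 -0.14281988]
[ 8.56444565 -0.04335461 -1.01958676] [-0.05539476 -1.94685822 -0.14281988]
```

```bash
for i in 1 2 3; do python3 -m creep '[{"travel":[-0.0006,0,0],"delta_rot":[0,0,0],"jaw":1}]' | sed -n '2p;4p'; done
```

```text
eef_pos: [554.2, -30.0, 15.1]
ft_force: [9.6, -0.9, -1.4]
eef_pos: [553.9, -30.0, 15.2]
ft_force: [9.6, -0.9, -1.2]
eef_pos: [553.7, -30.1, 15.3]
ft_force: [10.8, 0.4, -1.8]
```

```bash
for i in 1 2; do python3 -m creep '[{"travel":[-0.0005,0,0],"delta_rot":[0,0,0],"jaw":1}]' | sed -n '2p;4p'; done
```

```text
eef_pos: [553.5, -30.1, 15.4]
ft_force: [11.4, -0.4, -1.3]
eef_pos: [553.3, -30.1, 15.5]
ft_force: [12.0, 0.2, -2.7]
```

```bash
for i in 1 2; do python3 -m creep '[{"travel":[0,0,0],"delta_rot":[0,0,0],"jaw":1},{"travel":[0,0,0],"delta_rot":[0,0,0],"jaw":1},{"travel":[0,0,0],"delta_rot":[0,0,0],"jaw":1}]'; done; python3 - <<'E'
from h import *
im,c=snap('side','s7');cv2.imwrite('pics/z7.png',cv2.resize(im[180:265,235:335],None,fx=7,fy=7,interpolation=cv2.INTER_CUBIC))
E
```

```text
time: 11.5
eef_pos: [553.3, -30.1, 15.5]
tool_rot: [1.0, 0.024, 0.003, -0.0]
ft_force: [11.9, 0.1, -1.7]
grip_width: 87.8
time: 11.88
eef_pos: [553.3, -30.1, 15.5]
tool_rot: [1.0, 0.024, 0.003, -0.0]
ft_force: [12.6, -0.3, -1.6]
grip_width: 88.0
```

View pics/z7.png

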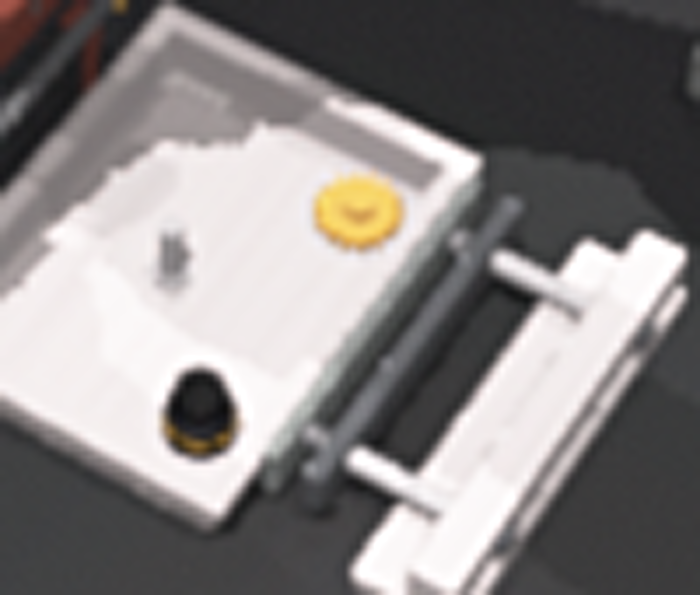

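```bash
python3 -m creep '[{"travel":[0.001,0,0],"delta_rot":[0,0,0],"jaw":1},{"travel":[0.001,0,0],"delta_rot":[0,0,0],"jaw":1},{"travel":[0.001,0,0],"delta_rot":[0,0,0],"jaw":1},{"travel":[0.001,0,0],"delta_rot":[0,0,0],"jaw":1},{"travel":[0.001,0,0],"delta_rot":[0,0,0],"jaw":1},{"travel":[0.001,0,0],"delta_rot":[0,0,0],"jaw":1},{"travel":[0.001,0,0],"delta_rot":[0,0,0],"jaw":1},{"travel":[0.002,0,0],"delta_rot":[0,0,0],"jaw":1},{"travel":[0.004,0,0],"delta_rot":[0,0,0],"jaw":1},{"travel":[0.006,0,0],"delta_rot":[0,0,0],"jaw":1},{"travel":[0.006,0,0],"delta_rot":[0,0,0],"jaw":1},{"travel":[0,0,0],"delta_rot":[0,0,0],"jaw":1}]'
```

```text
time: 13.42
eef_pos: [575.4, -28.7, 14.6]
tool_rot: [1.0, 0.024, 0.0, -0.0]
ft_force: [-1.2, 0.1, -0.4]
grip_width: 87.3
```

```bash
python3 -m creep '[{"travel":[0.005,0,-0.03],"delta_rot":[0,0,0],"jaw":1},{"travel":[0,0,-0.05],"delta_rot":[0,0,0],"jaw":1},{"travel":[0,0,-0.05],"delta_rot":[0,0,0.5],"jaw":1},{"travel":[0,0,-0.045],"delta_rot":[0,0,1.2],"jaw":1},{"travel":[0,-0.04,0],"delta_rot":[0,0,1.1],"jaw":1},{"travel":[0,-0.05,0],"delta_rot":[0,0,0],"jaw":1},{"travel":[-0.01,-0.05,0],"delta_rot":[0,0,0],"jaw":1},{"travel":[-0.015,-0.05,0],"delta_rot":[0,0,0],"jaw":1},{"travel":[-0.015,-0.05,0],"delta_rot":[0,0,0],"jaw":1},{"travel":[-0.015,-0.05,0],"delta_rot":[0,0,0],"jaw":1},{"travel":[-0.015,-0.04,0],"delta_rot":[0,0,0],"jaw":1},{"travel":[0,0,0],"delta_rot":[0,0,0],"jaw":1}]'
python3 -m creep '[{"travel":[0,0,0],"delta_rot":[0,0,0],"jaw":1}]'
python3 - <<'E'
from h import *
snap('wrist','w8');snap('top','t8');snap('side','s8');s=telemetry.get_state();print(s['eef_pos'],s['tool_rot'])
E
```

```text
time: 14.92
eef_pos: [506.7, 305.5, 189.6]
tool_rot: [1.0, 0.003, -0.001, -0.001]
ft_force: [0.2, 0.1, -0.5]
grip_width: 87.9
time: 15.05
eef_pos: [509.4, 300.5, 189.4]
tool_rot: [1.0, -0.0, -0.0, 0.001]
ft_force: [0.0, -0.5, -0.7]
grip_width: 88.1
[510.00040183 299.71463804 189.60523617] [ 9.99998961e-01 -1.39081023e-03  1.00975586e-04  3.66547422e-04]
```

View pics/w8.png

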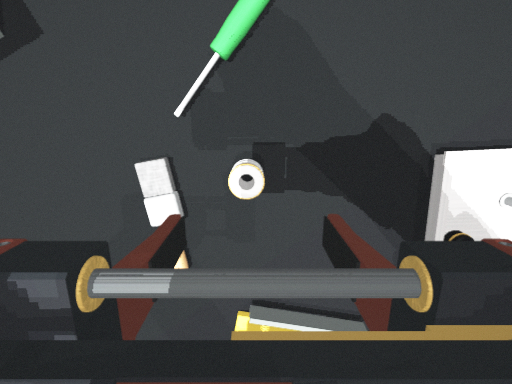

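View pics/t8.png

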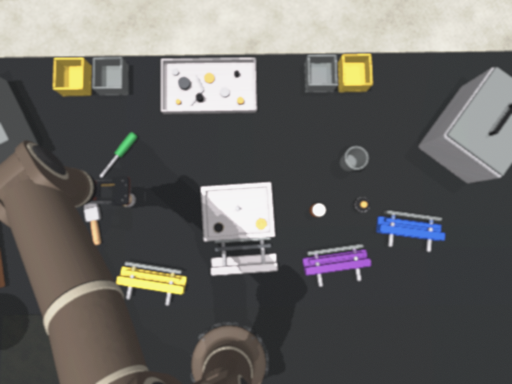

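View pics/s8.png

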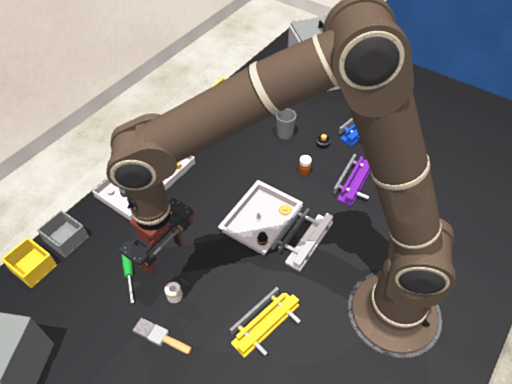

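```bash
python3 - <<'E'
from h import *
im,c=load('w8')
g=cv2.cvtColor(im,cv2.COLOR_BGR2GRAY)
roi=g[150:210,220:275]; 
m=np.zeros_like(g);m[150:210,220:275]=(roi>100)
cn,_=cv2.findContours(m,cv2.RETR_CCOMP,cv2.CHAIN_APPROX_NONE)
for k in cn:
    if len(k)>8: print(len(k),cv2.minEnclosingCircle(k), cv2.fitEllipse(k))
cv2.imwrite('pics/z8w.png',cv2.resize(im[145:215,210:285],None,fx=7,fy=7,interpolation=cv2.INTER_CUBIC))
for uv in((247,181),(246.5,181)): print(plane(c,uv,45))
s,_=load('s8')
cv2.imwrite('pics/z8s.png',cv2.resize(s[180:275,205:335],None,fx=6,fy=6,interpolation=cv2.INTER_CUBIC))
t,_=load('t8')
cv2.imwrite('pics/z8t.png',cv2.resize(t[175:280,190:290],None,fx=5,fy=5,interpolation=cv2.INTER_CUBIC))
E
```

```text
111 ((246.0, 178.8076934814453), 20.429115295410156) ((246.0600128173828, 179.1809844970703), (36.285247802734375, 40.659297943115234), 5.425043106079102)
26 ((246.5, 177.5), 6.5193023681640625) ((246.4962615966797, 177.65321350097656), (7.70904016494751, 11.76881217956543), 98.08927917480469)
[[507.40303486 309.03270015  45.        ]]
[[507.4038086  309.60785403  45.        ]]
```

View pics/z8w.png

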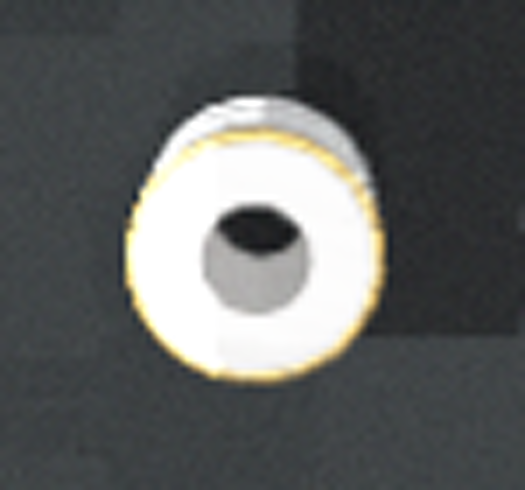

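View pics/z8s.png

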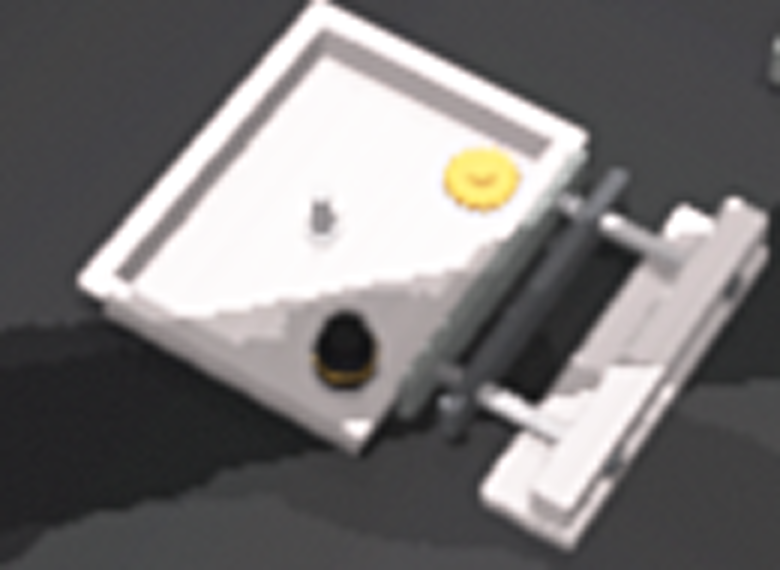

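View pics/z8t.png

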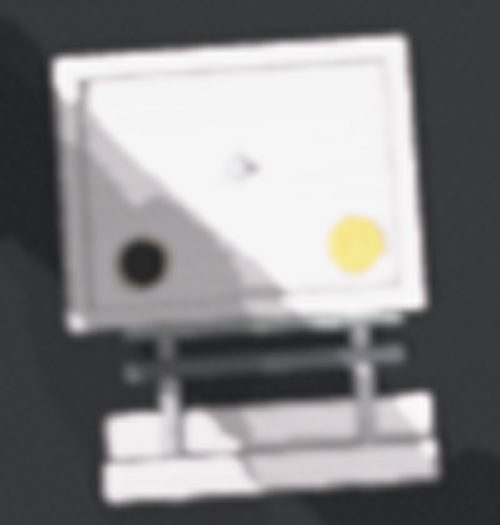

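```bash
python3 -m creep '[{"travel":[-0.0025,-0.01,0.04],"delta_rot":[0,0,0],"jaw":1},{"travel":[0,0,0.04],"delta_rot":[0,0,0],"jaw":1},{"travel":[0,0,0],"delta_rot":[0,0,0],"jaw":1},{"travel":[0,0,0],"delta_rot":[0,0,0],"jaw":1},{"travel":[0,0,0],"delta_rot":[0,0,0],"jaw":1}]'
python3 - <<'E'
from h import *
im,c=snap('wrist','w9');s=telemetry.get_state();print(s['eef_pos'],s['tool_rot'])
cv2.imwrite('pics/z9w.png',cv2.resize(im[140:260,190:310],None,fx=5,fy=5,interpolation=cv2.INTER_CUBIC))
E
```

```text
time: 15.82
eef_pos: [507.9, 311.7, 111.6]
tool_rot: [1.0, -0.001, 0.001, -0.001]
ft_force: [0.6, -0.8, 0.5]
grip_width: 87.8
[507.72147354 311.73763571 111.38846836] [ 9.99998983e-01 -4.26388440e-04  1.17093131e-03 -6.93245015e-04]
```

View pics/z9w.png

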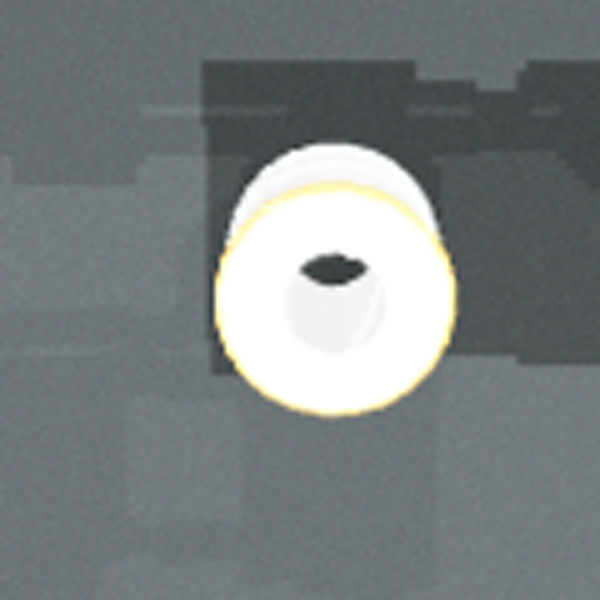

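```bash
python3 - <<'E'
from h import *
im,c=load('w9')
print(plane(c,[(256.8,199.6),(256.8,202.5),(256.8,196.9),],45))
E
```

```text
[[507.37113285 310.10782781  45.        ]
 [504.71938208 310.10399452  45.        ]
 [509.82668302 310.11137748  45.        ]]
```

```bash
python3 -m creep '[{"travel":[0,0.0015,0.03],"delta_rot":[0,0,0],"jaw":1},{"travel":[0,0,0.03],"delta_rot":[0,0,0],"jaw":1},{"travel":[0,0,0.025],"delta_rot":[0,0,0],"jaw":1},{"travel":[0,0,0.012],"delta_rot":[0,0,0],"jaw":1},{"travel":[0,0,0],"delta_rot":[0,0,0],"jaw":1},{"travel":[0,0,0],"delta_rot":[0,0,0],"jaw":1}]' 15
python3 -m creep '[{"travel":[0,0,0],"delta_rot":[0,0,0],"jaw":0.7},{"travel":[0,0,0],"delta_rot":[0,0,0],"jaw":0.6},{"travel":[0,0,0],"delta_rot":[0,0,0],"jaw":0.5},{"travel":[0,0,0],"delta_rot":[0,0,0],"jaw":0.4},{"travel":[0,0,0],"delta_rot":[0,0,0],"jaw":0.3},{"travel":[0,0,0],"delta_rot":[0,0,0],"jaw":0.3},{"travel":[0,0,0],"delta_rot":[0,0,0],"jaw":0.3},{"travel":[0,0,0],"delta_rot":[0,0,0],"jaw":0.3}]' 15
```

```text
time: 16.62
eef_pos: [507.5, 310.4, 13.8]
tool_rot: [1.0, -0.0, 0.001, -0.0]
ft_force: [0.4, -0.0, -0.2]
grip_width: 87.5
time: 17.62
eef_pos: [506.7, 309.9, 12.6]
tool_rot: [1.0, -0.0, -0.0, 0.0]
ft_force: [0.5, 0.0, 0.2]
grip_width: 39.9
```

```bash
python3 - <<'E'
from h import *
t,ct=load('t8');s,cs=load('s8')
f=lambda u,v:((u+.5)/5+190-.5,(v+.5)/5+175-.5)
# tray outer corners in z8t
P=plane(ct,[f(52,60),f(404,36),f(426,306),f(70,330)],32);print('top corners',P.round(1)[:,:2].tolist(),P.mean(0).round(1))
fs=lambda u,v:((u+.5)/6+205-.5,(v+.5)/6+180-.5)
Q=plane(cs,[fs(80,285),fs(320,0),fs(590,132),fs(358,450)],32);print('side corners',Q.round(1)[:,:2].tolist(),Q.mean(0).round(1))
print('tip top',plane(ct,f(240,164),38),'tip side',plane(cs,fs(322,203),38))
for n,z,(im,c,bx) in(('t',0,(t,ct,(195,178,80,70))),('s',0,(s,cs,(212,175,95,80)))):
    x,y,w,h=bx; cv2.imwrite(f'pics/sp_{n}.png',cv2.resize(im[y:y+h,x:x+w],None,fx=7,fy=7,interpolation=cv2.INTER_NEAREST))
# pre-drag validation of tip: top0 & tray center
E
```

```text
top corners [[542.1, 78.0], [552.8, -141.0], [385.6, -150.3], [375.7, 68.4]] [464.1 -36.2  32. ]
side corners [[539.6, 77.2], [551.0, -141.7], [385.4, -149.8], [373.0, 74.4]] [462.2 -35.   32. ]
tip top [[474.99336199 -37.63586053  38.        ]] tip side [[468.78308695 -29.50496579  38.        ]]
```

```bash
python3 -m creep '[{"travel":[0,0,-0.02],"delta_rot":[0,0,0],"jaw":0.3},{"travel":[0,0,-0.04],"delta_rot":[0,0,0],"jaw":0.3},{"travel":[0,0,-0.05],"delta_rot":[0,0,0],"jaw":0.3},{"travel":[0,0,-0.05],"delta_rot":[0,0,0],"jaw":0.3},{"travel":[0,0.04,0],"delta_rot":[0,0,0],"jaw":0.3},{"travel":[0,0.05,0],"delta_rot":[0,0,0],"jaw":0.3},{"travel":[0,0.05,0],"delta_rot":[0,0,0],"jaw":0.3},{"travel":[-0.01,0.05,0],"delta_rot":[0,0,0],"jaw":0.3},{"travel":[-0.01,0.05,0],"delta_rot":[0,0,0],"jaw":0.3},{"travel":[0,0,0],"delta_rot":[0,0,0],"jaw":0.3},{"travel":[0,0,0],"delta_rot":[0,0,0],"jaw":0.3},{"travel":[0,0,0],"delta_rot":[0,0,0],"jaw":0.3}]'; python3 - <<'E'
from h import *
snap('wrist','w10');snap('side','s10')
E
```

```text
time: 19.12
eef_pos: [486.9, 71.4, 173.1]
tool_rot: [1.0, 0.001, 0.0, -0.0]
ft_force: [0.5, -0.0, -1.2]
grip_width: 40.5
```

View pics/w10.png

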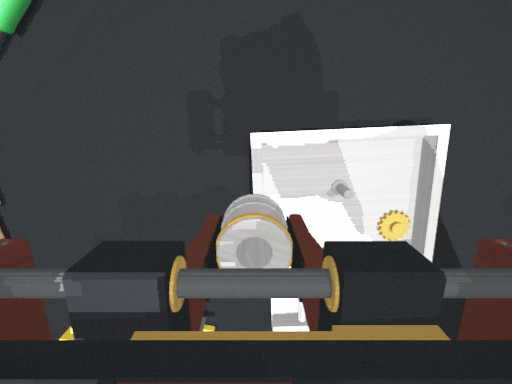

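View pics/sp_t.png

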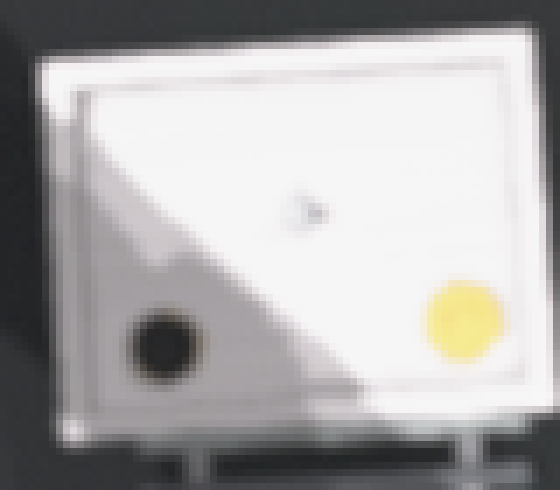

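View pics/sp_s.png

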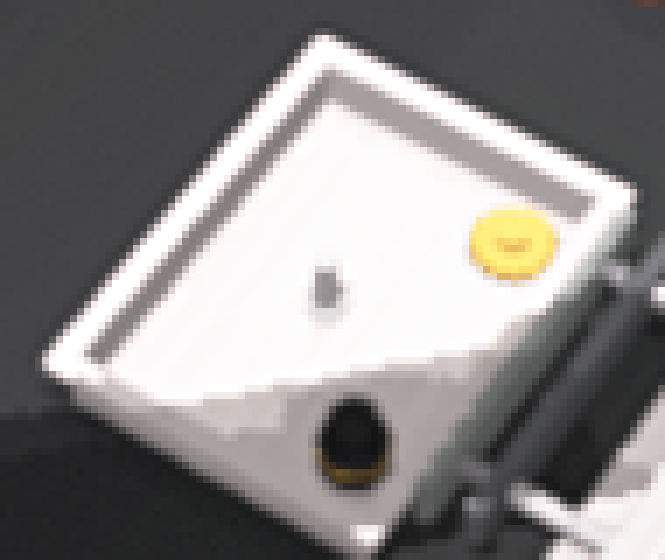

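```bash
python3 - <<'E'
from h import *
im,c=load('w10')
cv2.imwrite('pics/z10.png',cv2.resize(im[160:220,310:370],None,fx=9,fy=9,interpolation=cv2.INTER_CUBIC))
s,_=load('s10');cv2.imwrite('pics/z10s.png',cv2.resize(s[180:275,205:335],None,fx=6,fy=6,interpolation=cv2.INTER_CUBIC))
print(c['T'])
E
```

```text
[[0.0016121034061837832, -0.9669763203389921, -0.25486113282779527, 555.4595646561872], [-0.9999986501508896, -0.001477944028698614, -0.00071789821193802, 72.5799571374007], [0.0003175200819475542, 0.2548619461298752, -0.9669773976654712, 335.35174145472456], [0.0, 0.0, 0.0, 1.0]]
```

View pics/z10.png

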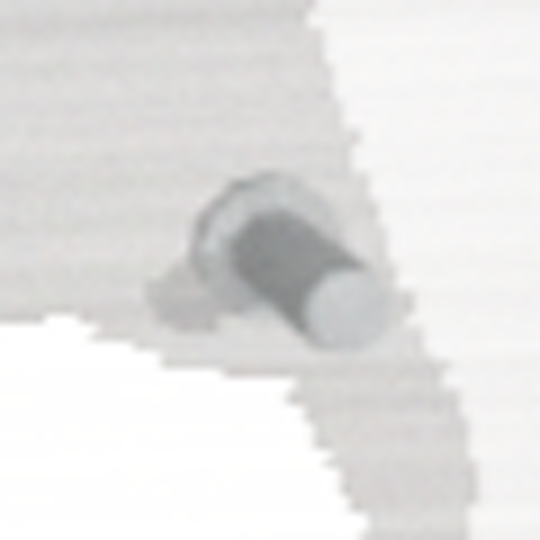

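View pics/z10s.png

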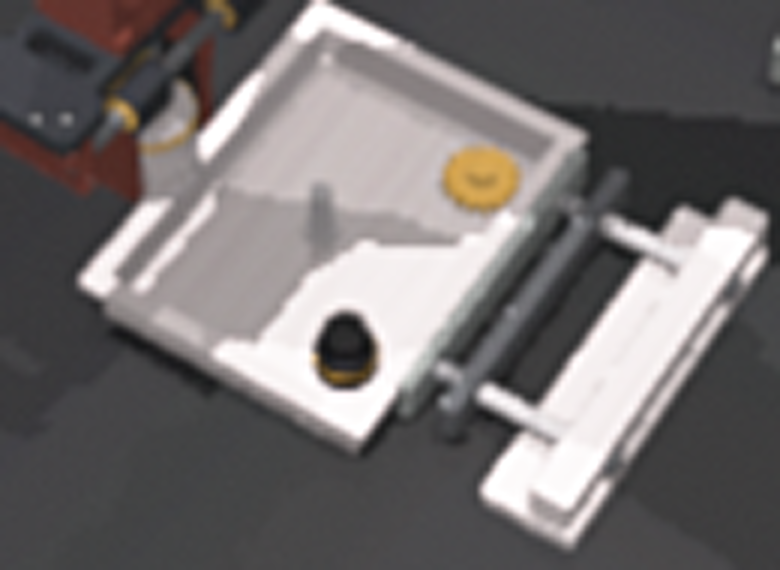

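```bash
python3 - <<'E'
from h import *
im,c=load('w10'); s,cs=load('s10')
print('tip',plane(c,(347.9,194.0),38),'base',plane(c,(310+262/9-.5,160+245/9-.5),5))
fs=lambda u,v:((u+.5)/6+205-.5,(v+.5)/6+180-.5)
print('side tip',plane(cs,fs(321,188),38))
# far lip & side corners in wrist
print('corners',plane(c,[(251,133),(448,126)],32))
# held spool top: z of spool top = TCP+ (45-12.6)
s0=telemetry.get_state(); print(s0['eef_pos'])
E
```

```text
tip [[472.2182151  -33.90356597  38.        ]] base [[472.37962199 -33.30279923   5.        ]]
side tip [[474.67534926 -36.8222323   38.        ]]
corners [[ 539.29162432   75.5458059    32.        ]
 [ 547.05379921 -137.48854875   32.        ]]
[486.77748331  71.22349025 172.77582795]
```

```bash
python3 -m creep '[{"travel":[-0.014,0.035,0],"delta_rot":[0,0,0],"jaw":0.3},{"travel":[-0.014,0.035,0],"delta_rot":[0,0,0],"jaw":0.3},{"travel":[-0.014,0.035,0.02],"delta_rot":[0,0,0],"jaw":0.3},{"travel":[-0.015,0,0.025],"delta_rot":[0,0,0],"jaw":0.3},{"travel":[0,0,0.025],"delta_rot":[0,0,0],"jaw":0.3},{"travel":[0,0,0],"delta_rot":[0,0,0],"jaw":0.3},{"travel":[0,0,0],"delta_rot":[0,0,0],"jaw":0.3},{"travel":[0,0,0],"delta_rot":[0,0,0],"jaw":0.3},{"travel":[0,0,0],"delta_rot":[0,0,0],"jaw":0.3}]'; python3 - <<'E'
from h import *
snap('wrist','w11')
E
```

```text
time: 20.35
eef_pos: [430.2, -35.0, 103.3]
tool_rot: [1.0, -0.0, 0.001, 0.0]
ft_force: [1.0, -0.0, -0.2]
grip_width: 40.1
```

View pics/w11.png

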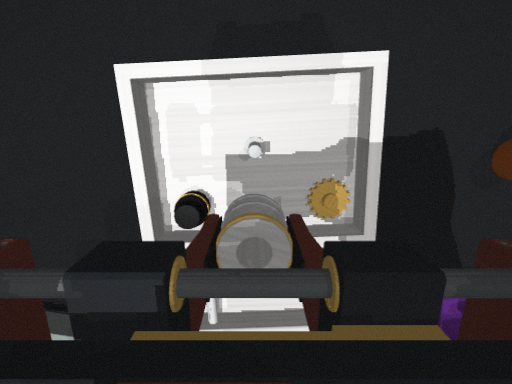

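```bash
python3 - <<'E'
from h import *
im,c=load('w11')
cv2.imwrite('pics/z11.png',cv2.resize(im[125:290,205:305],None,fx=5,fy=5,interpolation=cv2.INTER_CUBIC)[:800])
cv2.imwrite('pics/z11b.png',cv2.resize(im[130:170,230:280],None,fx=12,fy=12,interpolation=cv2.INTER_CUBIC))
cv2.imwrite('pics/z11c.png',cv2.resize(im[190:290,205:305],None,fx=6,fy=6,interpolation=cv2.INTER_CUBIC))
E
```

```text
(no output)
```

View pics/z11b.png

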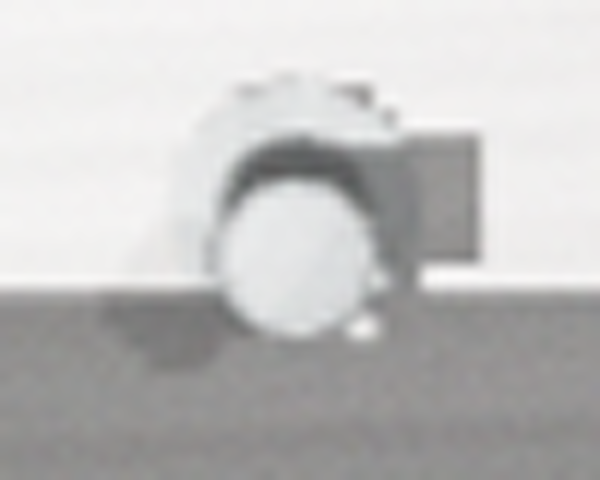

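View pics/z11c.png

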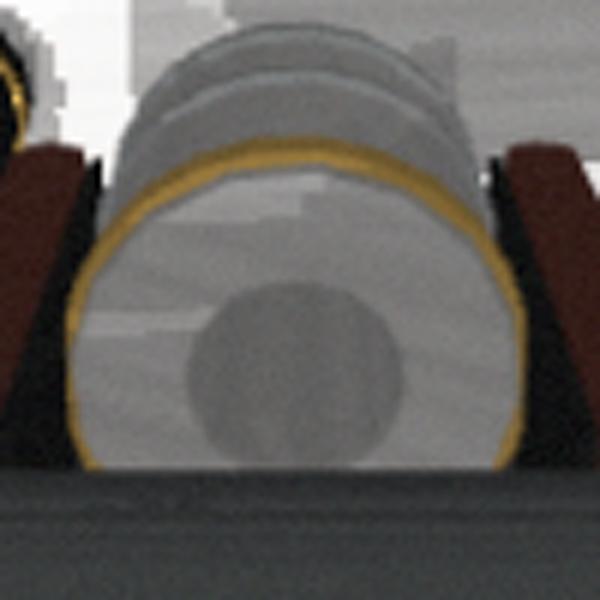

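```bash
python3 - <<'E'
from h import *
im,c=load('w11'); p=telemetry.get_state()['eef_pos']
a=plane(c,(254.3,151.0),38)[0]; b=plane(c,(253.75,252.6),p[2]+32.4)[0]
print(p,a,b,'spool-tcp',b-p,'tip-spool',a-b,'tip-tcp',a-p)
E
```

```text
[430.03465007 -35.03213702 103.16033336] [472.00800447 -34.50647949  38.        ] [430.42529079 -33.9546362  135.56033336] spool-tcp [ 0.39064072  1.07750082 32.4       ] tip-spool [ 41.58271368  -0.55184329 -97.56033336] tip-tcp [ 41.9733544    0.52565753 -65.16033336]
```

```bash
python3 -m creep '[{"travel":[0.012,0,0],"delta_rot":[0,0,0],"jaw":0.3},{"travel":[0.012,0,0],"delta_rot":[0,0,0],"jaw":0.3},{"travel":[0.012,0,0],"delta_rot":[0,0,0],"jaw":0.3},{"travel":[0.0065,0.0002,0.01],"delta_rot":[0,0,0],"jaw":0.3},{"travel":[0,0,0.02],"delta_rot":[0,0,0],"jaw":0.3},{"travel":[0,0,0.015],"delta_rot":[0,0,0],"jaw":0.3},{"travel":[0,0,0],"delta_rot":[0,0,0],"jaw":0.3},{"travel":[0,0,0],"delta_rot":[0,0,0],"jaw":0.3},{"travel":[0,0,0],"delta_rot":[0,0,0],"jaw":0.3}]'; python3 - <<'E'
from h import *
s,_=snap('side','s12');cv2.imwrite('pics/z12.png',cv2.resize(s[150:270,205:335],None,fx=5,fy=5,interpolation=cv2.INTER_CUBIC))
E
```

```text
time: 21.52
eef_pos: [472.6, -35.3, 58.2]
tool_rot: [1.0, -0.0, 0.001, 0.0]
ft_force: [-0.7, -0.5, -0.0]
grip_width: 40.5
```

View pics/z12.png

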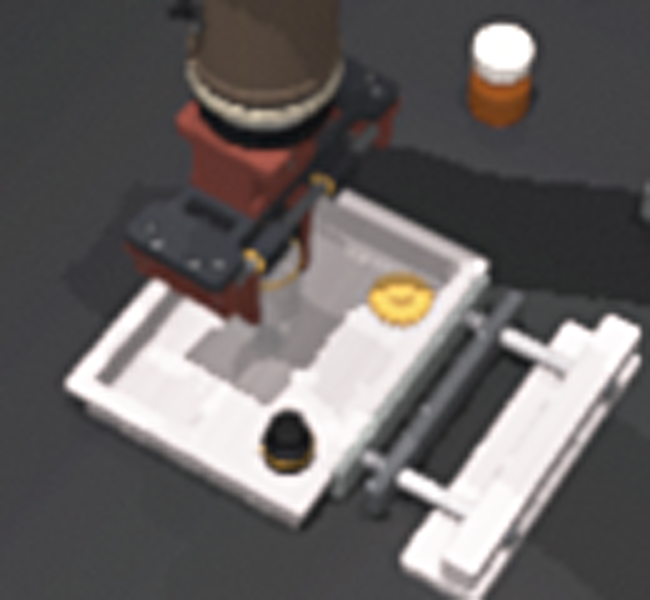

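```bash
for i in 1 2 3; do python3 -m creep '[{"travel":[0,0,0.002],"delta_rot":[0,0,0],"jaw":0.3},{"travel":[0,0,0.002],"delta_rot":[0,0,0],"jaw":0.3}]' | sed -n '2p;4p'; done
```

```text
eef_pos: [472.2, -35.3, 53.7]
ft_force: [-0.6, 0.3, -0.7]
eef_pos: [472.1, -35.3, 49.5]
ft_force: [-0.4, -0.2, -1.1]
eef_pos: [472.1, -35.3, 45.5]
ft_force: [0.0, -0.6, 0.2]
```

```bash
for i in 1 2 ; do python3 -m creep '[{"travel":[0,0,0.003],"delta_rot":[0,0,0],"jaw":0.3},{"travel":[0,0,0.003],"delta_rot":[0,0,0],"jaw":0.3}]' | sed -n '2p;4p'; done
```

```text
eef_pos: [472.1, -35.3, 39.4]
ft_force: [-0.5, 0.3, -0.4]
eef_pos: [472.1, -35.3, 33.4]
ft_force: [0.2, -0.8, -1.3]
```

```bash
python3 -m creep '[{"travel":[0,0,0.004],"delta_rot":[0,0,0],"jaw":0.3},{"travel":[0,0,0.004],"delta_rot":[0,0,0],"jaw":0.3},{"travel":[0,0,0.004],"delta_rot":[0,0,0],"jaw":0.3},{"travel":[0,0,0.003],"delta_rot":[0,0,0],"jaw":0.3}]' | sed -n '2p;4p'; for i in 1 2 ; do python3 -m creep '[{"travel":[0,0,0.001],"delta_rot":[0,0,0],"jaw":0.3}]' | sed -n '2p;4p'; done
```

```text
eef_pos: [472.1, -35.3, 18.3]
ft_force: [-0.6, -0.7, 0.2]
eef_pos: [472.0, -35.3, 17.4]
ft_force: [0.2, -0.2, -0.8]
eef_pos: [472.2, -35.3, 16.6]
ft_force: [-0.2, -0.0, -1.0]
```

```bash
for i in 1 2 3; do python3 -m creep '[{"travel":[0,0,0.0005],"delta_rot":[0,0,0],"jaw":0.3}]' | sed -n '2p;4p'; done
```

```text
eef_pos: [472.2, -35.3, 16.2]
ft_force: [-1.0, 0.5, -1.4]
eef_pos: [472.2, -35.3, 15.7]
ft_force: [0.7, -0.3, -2.5]
eef_pos: [472.3, -35.3, 15.5]
ft_force: [-1.9, 0.4, 8.9]
```

```bash
python3 -m creep '[{"travel":[0,0,0],"delta_rot":[0,0,0],"jaw":0.5},{"travel":[0,0,0],"delta_rot":[0,0,0],"jaw":0.6},{"travel":[0,0,0],"delta_rot":[0,0,0],"jaw":0.7},{"travel":[0,0,0],"delta_rot":[0,0,0],"jaw":0.75},{"travel":[0,0,0],"delta_rot":[0,0,0],"jaw":0.75},{"travel":[0,0,0],"delta_rot":[0,0,0],"jaw":0.75}]'
python3 -m creep '[{"travel":[0,0,-0.01],"delta_rot":[0,0,0],"jaw":0.75},{"travel":[0,0,-0.02],"delta_rot":[0,0,0],"jaw":0.75},{"travel":[0,0,-0.03],"delta_rot":[0,0,0],"jaw":0.75},{"travel":[0,0,-0.04],"delta_rot":[0,0,0],"jaw":0.75},{"travel":[0,0,-0.05],"delta_rot":[0,0,0],"jaw":0.75},{"travel":[0,-0.05,-0.03],"delta_rot":[0,0,0],"jaw":0.75},{"travel":[0,-0.05,0],"delta_rot":[0,0,0],"jaw":0.75},{"travel":[0.03,-0.05,0],"delta_rot":[0,0,0],"jaw":0.75},{"travel":[0.03,-0.05,0],"delta_rot":[0,0,0],"jaw":0.75},{"travel":[0,0,0],"delta_rot":[0,0,0],"jaw":0.75},{"travel":[0,0,0],"delta_rot":[0,0,0],"jaw":0.75}]'
python3 - <<'E'
from h import *
s,_=snap('side','s13');t,_=snap('top','t13');snap('wrist','w13')
cv2.imwrite('pics/z13s.png',cv2.resize(s[180:275,205:335],None,fx=6,fy=6,interpolation=cv2.INTER_CUBIC))
cv2.imwrite('pics/z13t.png',cv2.resize(t[175:280,190:290],None,fx=5,fy=5,interpolation=cv2.INTER_CUBIC))
E
```

```text
time: 24.7
eef_pos: [472.1, -35.3, 15.1]
tool_rot: [1.0, -0.0, -0.0, 0.0]
ft_force: [-0.2, 0.1, 0.3]
grip_width: 65.8
time: 26.08
eef_pos: [531.7, 164.1, 195.2]
tool_rot: [1.0, -0.0, -0.0, 0.0]
ft_force: [-0.2, 0.8, -1.1]
grip_width: 65.7
```

View pics/z13s.png

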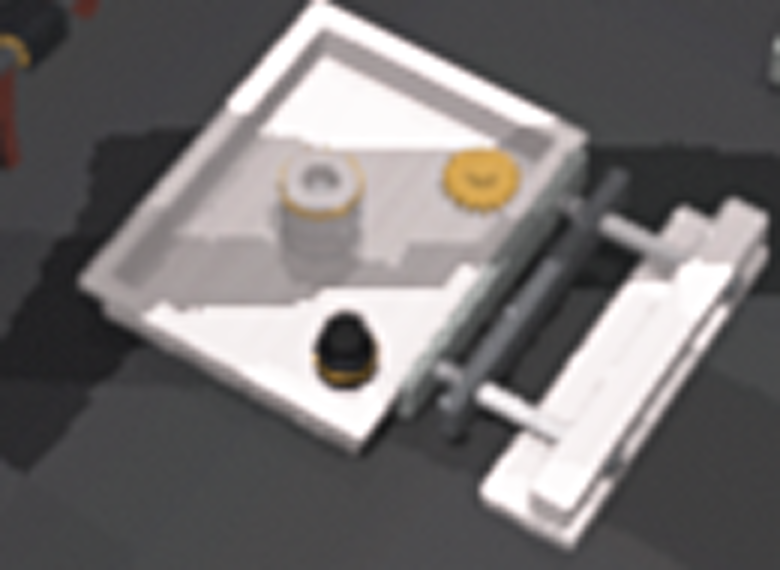

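View pics/z13t.png

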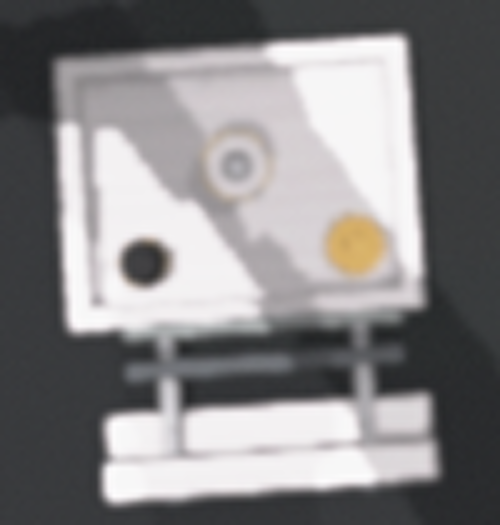

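View pics/w13.png

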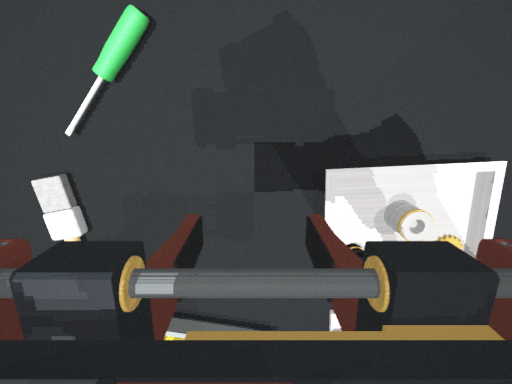

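```bash
python3 - <<'E'
from h import *
a,_=load('top0');b,_=load('t13')
for n,(u,v,r) in dict(jar=(318,210,12),pot=(354,158,18),cup=(362,205,10)).items():
    print(n,np.abs(a[v-r:v+r,u-r:u+r].astype(int)-b[v-r:v+r,u-r:u+r]).mean().round(1))
s=telemetry.get_state();print(s['qvel'].round(3),s['ft_force'])
print(env.close_job())
E
```

```text
jar 6.0
pot 7.3
cup 6.4
[ 0.003  0.001 -0.003 -0.004  0.001 -0.003 -0.003] [ 0.66002776 -0.9191744  -0.42256497]
the job is handed in; nothing more can be done
None
```

The job is handed in at about 26 s of the 72 s allowed. The tray lies square against the stop bar, and the spool stands upright on the spindle with the gripper clear of it.

**Drag:** I hooked the open fingertips behind the far lip and dragged the tray about 115 mm, turning it roughly 3.7° to line up with the bar. Drag force was about 3.5 N.

**Seating:** I leaned on the bar for 0.75 s at about 12 N. The highest reading was 12.6 N. After releasing slowly, the side and top views showed the near lip still touching the bar along its length.

**Spool:** I gripped it at 15 N and lowered it freely over the spindle until it touched bottom, where the force read 8.9 N. I then released it and backed away. The last pictures show it upright, the knob standing and the gear in the tray. They show no sign that the tray has moved since it was seated.

**Where checks disagreed:**
- **Bar travel:** the force suggests the bar gave about 3.5 mm. The finger travel and the pictures suggest 4 to 5 mm, partly because the fingers flex. All are above 3 mm and below the 6 mm limit.
- **Spindle position:** estimates from different cameras differed by up to 3 mm. I went close to the wrist camera's estimate, and the spool met no resistance going on.
- **Other items:** the jar, pot and reel cup patches in the top view changed only slightly, consistent with lighting. I did not measure the driver or the brush, though nothing touched them.

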